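# Pack a sharpening order off the roller track

## Robot

A 7-joint arm with a two-finger parallel gripper is mounted at the origin on the work surface. World frame = base frame: x ahead of the robot, y to its left, z up, the work surface at z = 0. Lengths are in m, angles in rad, forces in N, time in s.
With the tool pointing down it reaches from about 0.425 to 0.95 m from the base axis. Payload 4.7 kg.
Tool frame: the origin (TCP) lies midway between the tips of the shut fingers; the grasp point (between the pads) lies 19 mm behind it; z points along the fingers, y is the direction in which the jaws open and shut (so a half turn about z gives the same grasp; the last joint's range is limited). The gripper opens to 87 mm and grips with 3 to 60 N. Pads are 19 mm wide; open, the fingers measure 117 mm over their backs; the gripper's body (75 mm by 190 mm) begins 51 mm behind the grasp point.
Start: joints at [1.255, 0.469, -0.049, 1.532, 0.024, 1.141, -0.082], TCP at [0.191, -0.647, 0.223] pointing down, gripper open.
Joint ranges: [-2.59, 2.59], [-0.33, 1.99], [-1.39, 1.29], [0.1, 2.45], [-1.04, 4.18], [0.21, 1.99], [-2.66, 2.66]. Speed limits (rad/s): [2.57, 2.57, 3.14, 3.14, 3.14, 3.14, 3.14].

## Interface

Orientations are given as [roll, pitch, yaw] about the fixed x, y, z axes, in that order (R = Rz(yaw) Ry(pitch) Rx(roll)).
In Python, from plant import readout, read_camera, camera_model, manip gives the robot as it stands.
- The arm moves only by the tool send_rows, never from a script. Its argument "increments" is a list of rows, each an object with "xyz": the shift along the tool's x, y, z in mm, a list of three; "delta_rot": the turn, a rotation vector about the tool's x, y, z in rad, a list of three. A call has 1 to 12 rows; each row shifts and turns the pose as measured when the row begins, along the tool's axes as they then stand; what a row does not reach is not made up. A row lasts 1/12 s, in which the tool goes at most 41.7 mm and 7.16 degrees, less where a joint would pass 70% of its speed; a pose out of reach is approached as far as the arm can. A call with a gripper value outside its range is refused whole. "fingers" is the closure, from -1 (fully open) to 1 (shut), set as the call begins (left out, the last holds). The fingers move at their own pace and stop on an object; "force" is the grip in N (left out, the last holds). Time passes only in rows, so rows that do not move let the fingers close. It gives the time, the measured TCP pose, the force and the opening at its end, in the units of the state.
- readout.get_state(): the state, without advancing time (a new reading comes with each control period).
- read_camera(name): name is "scene" or "top" or "wrist"; returns the picture (480x640x3 uint8, blue, green, red); there is no depth.
- camera_model(name): a dict with "K" (3x3 intrinsics, pixels), "distortion" ([k1, k2, p1, p2, k3] as OpenCV has them; the pictures are not rectified), "R" (3x3) and "t" (3): a world point X has camera coordinates R X + t. Camera axes: x right, y down, z forward; pixel columns grow to the right and rows downward; lengths in m; the calibration is good to about 2 mm. A picture is of the moment at which its call begins: read the wrist's pose just before it. camera_model takes no time and is no camera call; for the wrist camera it gives the pose at the moment of the call.
- manip.hand_in(): hands the job in, once; it reports no verdict.
The state is a dict: "time": time; "joints": joint angles; "qd": joint speeds; "joint_torque": joint torques, N m; "eef_pos": TCP position; "eef_rot": TCP orientation; "force": force on the tool from outside, world axes, zero at the start; "ft_torque": the same for the moment, N m; "width": finger opening in m.
Only numpy, scipy, OpenCV 4.12 (cv2) and the standard library are available. Lean on these libraries where they do the work, as an engineer would, in place of code of your own. Each camera call takes 0.05 s, during which the arm holds its last target. There are 200 camera calls.

## Task

Pack the sharpening order: roll the long carton along the roller track until it rests against the end stop, without lifting it from between the side guides, then lift it off there and set it flat, right way up, in the wooden order tray. Take the grey flattening stone from its stand and stand it upright on its short end in the tray, at the end of the carton. Drop neither of them, and leave the other things on the bench where they are.

Things in the scene. Friction and masses are not known exactly. Their poses are not given: they have to be found in the camera images.
- track: Level roller track fixed to the bench, 400 mm long, about 100 mm wide, running along its own y axis: open infeed end at +y, end stop at -y. Origin on the bench under its middle, x across, z up. Twelve free-turning steel rollers 80 mm long, 32 mm apart, tops 45 mm above the bench; well under 1 N rolls the carton. Side frames at x = +-44 mm are 40 mm high.
- guide_end (a point): Where the track's two steel side guides end, midway between their tops: x = 0, y = -55 mm, z = 105 mm of the track. From here to the infeed end (where they flare) their inner faces stand at x = +-34 mm, 105 mm high, with 4 mm play beside the carton, so its sides cannot be gripped there. Nearer the end stop there are no guides and the carton's sides are free.
- stop (a point): Middle of the inner face of the track's end stop (upright steel plate, top 95 mm above the bench): x = 0, y = -195 mm, z = 75 mm of the track. With the carton fully against it the carton's origin is at y = -110 mm of the track.
- carton: Long narrow closed cardboard carton of knives, 60 mm (x) x 170 mm (y) x 75 mm tall (z), about 0.3 to 0.65 kg, plain, lying lengthwise on the rollers with its y axis along the track's. Origin at the centre of its underside. It starts between the side guides, 100 to 180 mm short of the end stop.
- tray: Low open wooden order tray standing loose on the bench, 102 mm (x) x 274 mm (y), walls 6 mm thick and 35 mm high; inside it is 90 x 262 mm with its floor 8 mm above the bench. Origin at the centre of its underside. Empty at the start. Carton and upright stone fit in it end to end along its y axis (170 + 28 mm of 262 mm). About 1.2 kg.
- stone: Plain grey flattening stone (solid grooved slab), 62 mm wide (x) x 120 mm long (y) x 28 mm thick (z), about 0.45 kg. Origin at its very centre. It starts lying flat on the stone stand, overhanging it 9 mm on each long side and 5 mm at each end. Stood on a short end on the tray's floor, its y axis is vertical and its origin 68 mm above the bench.
- stand: Stone stand fixed to the bench: wooden block with rubber pads, 44 mm (x) x 110 mm (y), 35 mm high, carrying the stone. Origin at the centre of its underside, y along the stone.
- mug: White enamelled mug, 86 mm across, 85 mm tall, with a handle; origin at the centre of its underside. Not part of the job.
- oil_bottle: Grey plastic oil bottle, 56 mm across, 150 mm tall; origin at the centre of its underside. Not part of the job.
- square_box: Square cardboard box, 110 x 110 x 80 mm; origin at the centre of its underside. Not part of the job.
- slip_stone: Small thin slip stone lying on the bench, 32 x 100 x 14 mm; origin at the centre of its underside. Not part of the job.
- grater: Flat steel kitchen grater lying on the bench, 220 x 89 x 9 mm; origin at the underside of its plate. Not part of the job.
- honing_steel: Honing steel lying on the bench, 280 mm long with a black handle 32 mm thick; origin on the bench under it. Not part of the job.
- knife: Kitchen knife lying on the bench, 315 mm long, 18 mm high; origin on the bench under it. Not part of the job.
- spanner: Steel spanner lying on the bench, 170 mm long; origin on the bench under it. Not part of the job.
There are look-alikes about, which are no part of the job. What is shaped like the carton but turquoise is not meant.

How it is judged:
On the way, in this order (a step that is already met when the one before it is completed fails the run):
1. the carton lies on the rollers, at rest against the end stop (within 5 mm) (y of carton in the frame of track between -0.12 and -0.105 m and x of carton in the frame of track between -0.015 and 0.015 m and z of carton in the frame of track between 0.04 and 0.05 m and angle between the y axis of carton and the y axis of track, either way round below 0.1 rad and linear speed of carton below 0.02 m/s), for 0.2 s.
2. the carton is lifted clear of the track (z of carton in the frame of track above 0.075 m and contact force between the fingers and carton above 0.5 N), for 0.05 s.
3. the carton stands flat and right way up inside the tray, released (x of carton in the frame of tray between -0.02 and 0.02 m and y of carton in the frame of tray between -0.052 and 0.052 m and z of carton in the frame of tray between 0.003 and 0.014 m and angle between carton's own z axis and vertical below 0.08 rad and linear speed of carton below 0.02 m/s and contact force between the fingers and carton below 0.1 N), for 0.2 s.
At the end, for the whole second after the job is handed in: The carton lies flat and right way up (within 0.08 rad) on the tray's floor, inside its walls, and the stone stands on the tray's floor on one of its short ends, its long axis within 0.1 rad of vertical, inside the walls; both released and at rest (all of step 3 and x of stone in the frame of tray between -0.022 and 0.022 m and y of stone in the frame of tray between -0.125 and 0.125 m and z of stone in the frame of tray between 0.06 and 0.075 m and angle between the y axis of stone and the z axis of track, either way round below 0.1 rad and linear speed of stone below 0.02 m/s and angular speed of stone below 0.1 rad/s and contact force between the fingers and stone below 0.1 N); the robot touches nothing.
It fails at once if the carton is lifted while it is still between the side guides (more than 15 mm off the rollers, more than 40 mm short of the end stop) (z of carton in the frame of track between 0.06 and 0.11 m and x of carton in the frame of track between -0.03 and 0.03 m and y of carton in the frame of track between -0.07 and 0.2 m).
It fails at once if the carton or the stone is dropped or thrown (faster than 1 m/s) (linear speed of any of carton, stone above 1 m/s).
It fails at once if another thing on the bench is shifted by more than 30 mm (distance of any of mug, oil_bottle, square_box, slip_stone, grater, honing_steel, knife, spanner from where it was at the start of the episode above 0.03 m).
It also fails if it takes over 72 s, if anything falls off the work surface, if the arm or the gripper's body presses on something with over 40 N, if the wrist force passes 120 N, or if a joint passes its speed limit or range.

## Working session

There is one attempt and no reset: what is moved stays moved. The work goes in short steps, Python scripts to look and compute and a tool call to move; the robot and the scene stay as the last step left them, time stands still between calls to the robot, and variables do not carry over. Pictures are saved under pics/ and viewed, about 8 in all and at most 12, crops included, and the job is handed in when it is done.

Besides the shell and the picture viewer there is one more tool, called by a JSON object that holds its "name" and its "arguments", one argument or row to a line. send_rows: Moves the arm, as the interface text tells. Its arguments: {"type":"object","properties":{"increments":{"type":"array"},"fingers":{"type":"number"},"force":{"type":"number"}},"required":["increments"]}

```bash
mkdir -p pics
python3 - <<'E'
from plant import readout, read_camera, camera_model, manip
import cv2
for n in ("scene","top"):
    cv2.imwrite(f"pics/{n}0.png",read_camera(n)); c=camera_model(n); print(n,c)
s=readout.get_state(); print({k:s[k] for k in("time","eef_pos","eef_rot","width","force")})
E
```

```text
scene {'K': array([[620.64828146,   0.        , 327.26963743],
       [  0.        , 620.64828146, 235.46887323],
       [  0.        ,   0.        ,   1.        ]]), 'distortion': array([-0.11951606,  0.        ,  0.        ,  0.        ,  0.        ]), 'R': array([[-0.23908124,  0.97093734, -0.01099299],
       [ 0.56415627,  0.12968424, -0.81541996],
       [-0.79029606, -0.20115338, -0.57876545]]), 't': array([ 0.12056845, -0.2334554 ,  1.89044931])}
top {'K': array([[503.41074457,   0.        , 324.60307513],
       [  0.        , 503.41074457, 237.66808326],
       [  0.        ,   0.        ,   1.        ]]), 'distortion': array([-0.09450251,  0.        ,  0.        ,  0.        ,  0.        ]), 'R': array([[-0.01256427, -0.99990994,  0.00471664],
       [-0.97462893,  0.01119212, -0.22354684],
       [ 0.22347392, -0.00740567, -0.97468178]]), 't': array([0.0059617 , 0.55302897, 1.08968746])}
{'time': 0.1, 'eef_pos': array([ 0.19081452, -0.64688578,  0.2216127 ]), 'eef_rot': array([-3.13983787e+00,  7.58510505e-05,  2.86868244e-01]), 'width': 0.08682635952611302, 'force': array([0.00206308, 0.01829086, 0.38651315])}
```

View pics/scene0.png

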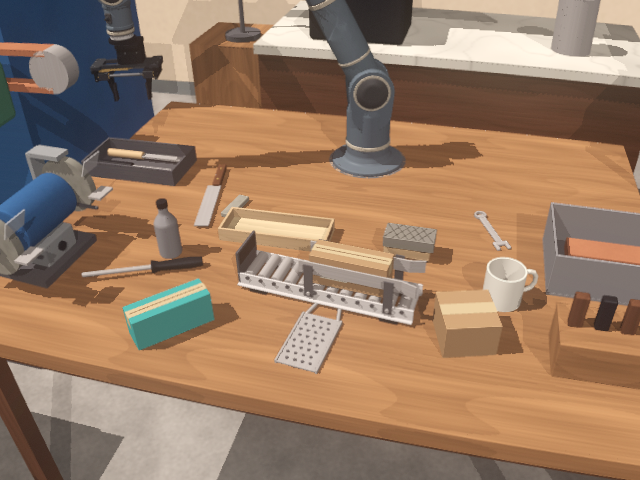

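View pics/top0.png

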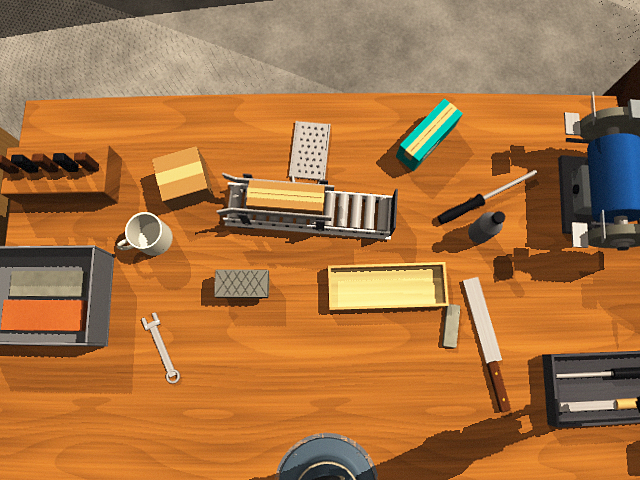

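The top view shows the track from about (225,200) to (395,215), with the end stop on the right. The carton is at (287,195), the tray at (388,288) and the grey stone on its stand at (242,284). I'll enlarge this area to read the corners.

Run:
```python
import cv2
im=cv2.imread("pics/top0.png")[165:325,200:460]
cv2.imwrite("pics/top0c.png",cv2.resize(im,None,fx=3,fy=3,interpolation=cv2.INTER_CUBIC))
```

```text
(no output)
```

View pics/top0c.png

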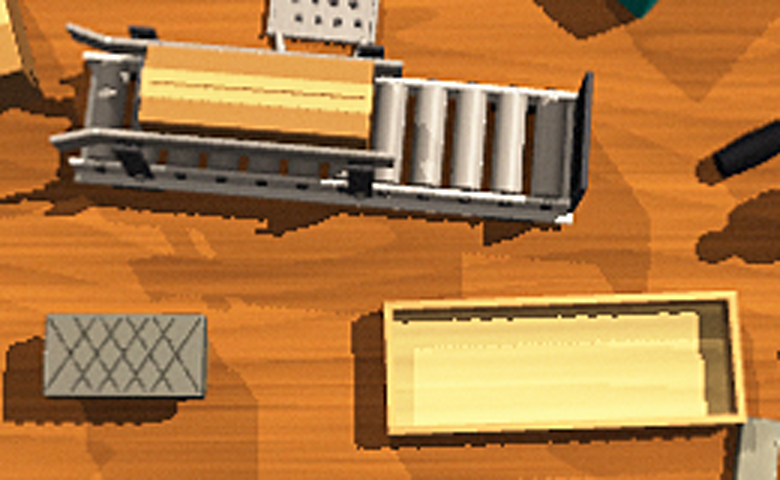

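```bash
cat > h.py <<'E'
import numpy as np, cv2
from plant import readout, read_camera, camera_model
def ray(cm,px,z):
    u=cv2.undistortPoints(np.array(px,float).reshape(-1,1,2),cm["K"],np.array(cm["distortion"])).reshape(-1,2)
    d=np.c_[u,np.ones(len(u))]@cm["R"]; c=-cm["R"].T@cm["t"]
    return c+d*((z-c[2])/d[:,2])[:,None]
def proj(cm,P):
    return cv2.projectPoints(np.array(P,float).reshape(-1,1,3),cv2.Rodrigues(cm["R"])[0],cm["t"],cm["K"],np.array(cm["distortion"]))[0].reshape(-1,2)
E
python3 - <<'E'
from h import *
np.set_printoptions(precision=4,suppress=True)
cm=camera_model("top")
f=lambda p,z:ray(cm,np.array(p)/3+[200-.33,165-.33],z)
def show(n,p,z):
    P=f(p,z); print(n,P[:,:2].tolist().__str__()[:0],P[:,:2].round(4).tolist(),"lens",np.linalg.norm(np.roll(P,-1,0)-P,axis=1).round(4),"mean",P.mean(0)[:2])
    for i in range(len(P)-1):
        d=P[i+1]-P[i]; print("   ang",np.arctan2(d[1],d[0]).round(4))
show("carton tape",[(143,80),(373,97)],.12)
show("carton far edge",[(148,46),(375,62)],.12)
show("tray",[(384,302),(738,291),(746,425),(388,437)],.035)
show("stone",[(45,313),(207,315),(206,398),(43,398)],.063)
show("stop top",[(588,72),(575,205)],.095)
show("frame near top",[(75,165),(570,205)],.04)
show("guide near",[(65,137),(395,158)],.105)
show("guide far",[(140,44),(402,65)],.105)
E
```

```text
carton tape  [[0.6476, 0.1702], [0.6323, -0.0001]] lens [0.171 0.171] mean [0.6399 0.0851]
   ang -1.6603
carton far edge  [[0.6742, 0.1672], [0.6595, -0.0019]] lens [0.1697 0.1697] mean [0.6668 0.0826]
   ang -1.6574
tray  [[0.4935, -0.0072], [0.4986, -0.2829], [0.3946, -0.2826], [0.3897, -0.0088]] lens [0.2758 0.1041 0.2739 0.1038] mean [ 0.4441 -0.1454]
   ang -1.5524
   ang 3.1387
   ang 1.5885
stone  [[0.483, 0.2492], [0.4803, 0.1265], [0.4178, 0.1266], [0.4188, 0.2486]] lens [0.1227 0.0625 0.122  0.0642] mean [0.45   0.1877]
   ang -1.593
   ang 3.1401
   ang 1.5625
stop top  [[0.6585, -0.164], [0.5546, -0.1496]] lens [0.1049 0.1049] mean [ 0.6065 -0.1568]
   ang 3.0032
frame near top  [[0.6045, 0.2345], [0.5677, -0.1536]] lens [0.3899 0.3899] mean [0.5861 0.0405]
   ang -1.6654
guide near  [[0.6087, 0.2299], [0.5895, -0.0159]] lens [0.2466 0.2466] mean [0.5991 0.107 ]
   ang -1.6487
guide far  [[0.6812, 0.1755], [0.662, -0.0223]] lens [0.1988 0.1988] mean [0.6716 0.0766]
   ang -1.6674
```

Every size checks out: carton 170 mm, tray 275×104 mm, stone 122×63 mm. Poses from this view:

| Item | Position (m) | Yaw |
|---|---|---|
| Track | – | about -0.09 |
| Carton | (.639, .084) | – |
| Tray | (.444, -.145) | about +.018 |
| Stone | (.450, .188) | – |

I'll move to behind the carton with the fingers shut.

{"name": "send_rows", "arguments": {
  "increments": [
    {"xyz": [28,-28,0],"delta_rot": [0,0,0]},
    {"xyz": [28,-28,0],"delta_rot": [0,0,0]},
    {"xyz": [28,-28,0],"delta_rot": [0,0,0]},
    {"xyz": [28,-28,0],"delta_rot": [0,0,0]},
    {"xyz": [28,-28,0],"delta_rot": [0,0,0]},
    {"xyz": [28,-28,0],"delta_rot": [0,0,0]},
    {"xyz": [28,-28,0],"delta_rot": [0,0,0]},
    {"xyz": [28,-28,0],"delta_rot": [0,0,0]},
    {"xyz": [28,-28,0],"delta_rot": [0,0,0]},
    {"xyz": [28,-28,0],"delta_rot": [0,0,0]},
    {"xyz": [28,-28,0],"delta_rot": [0,0,0]},
    {"xyz": [28,-28,0],"delta_rot": [0,0,0]}
  ],
  "fingers": 1,
  "force": 25
}}

```text
time: 1.1
eef_pos: [0.4191, -0.2202, 0.2143]
eef_rot: [-3.137, 0.01, 0.265]
force: [1.2, -0.3, -0.4]
width: 0.015
```

{"name": "send_rows", "arguments": {
  "increments": [
    {"xyz": [27.5,-28,0],"delta_rot": [0,0,0]},
    {"xyz": [27.5,-28,-2],"delta_rot": [0,0,0]},
    {"xyz": [27.5,-28,-2],"delta_rot": [0,0,0]},
    {"xyz": [27.5,-28,-2],"delta_rot": [0,0,0]},
    {"xyz": [27.5,-28,-2],"delta_rot": [0,0,0]},
    {"xyz": [27.5,-28,-2],"delta_rot": [0,0,0]},
    {"xyz": [27.5,-28,-2],"delta_rot": [0,0,0]},
    {"xyz": [27.5,-28,-2],"delta_rot": [0,0,0]},
    {"xyz": [27.5,-28,-2],"delta_rot": [0,0,0]},
    {"xyz": [27.5,-28,-2],"delta_rot": [0,0,0]},
    {"xyz": [27.5,-28,-2],"delta_rot": [0,0,0]},
    {"xyz": [27.5,-28,0],"delta_rot": [0,0,0]}
  ]
}}

```text
time: 2.1
eef_pos: [0.654, 0.2112, 0.229]
eef_rot: [-3.138, 0.017, 0.263]
force: [0.5, -1.0, 0.4]
width: 0.0006
```

{"name": "send_rows", "arguments": {
  "increments": [
    {"xyz": [0,0,0],"delta_rot": [0,0,-0.12]},
    {"xyz": [0,0,0],"delta_rot": [0,0,-0.12]},
    {"xyz": [0,0,0],"delta_rot": [0,0,-0.12]},
    {"xyz": [0,0,0],"delta_rot": [0,0,-0.12]},
    {"xyz": [0,0,0],"delta_rot": [0,0,-0.12]},
    {"xyz": [0,0,0],"delta_rot": [0,0,-0.12]},
    {"xyz": [0,0,0],"delta_rot": [0,0,-0.12]},
    {"xyz": [0,0,0],"delta_rot": [0,0,-0.12]},
    {"xyz": [0,0,0],"delta_rot": [0,0,-0.12]},
    {"xyz": [0,0,0],"delta_rot": [0,0,-0.12]}
  ]
}}

```text
time: 2.93
eef_pos: [0.6515, 0.2264, 0.2201]
eef_rot: [-3.112, -0.001, 1.514]
force: [0.2, -0.7, 0.1]
width: 0.0006
```

Run:
```python
from h import *
s=readout.get_state(); print(s["joints"],s["eef_pos"],s["eef_rot"],s["force"])
c=camera_model("wrist"); cv2.imwrite("pics/w1.png",read_camera("wrist"))
np.savez("w1.npz",**c); print(-c["R"].T@c["t"], c["R"][2],c["K"],c["distortion"])
```

```text
[ 0.07697363  0.61717009 -0.74438038  1.44386773  0.40447058  1.26659099
 -0.76150754] [0.65152125 0.22642413 0.22006974] [-3.11229923e+00 -9.59442987e-04  1.51371885e+00] [ 0.19248144 -0.74500625  0.05141255]
[0.66061345 0.29403972 0.38327307] [-0.04289342 -0.2465137  -0.96818963] [[392.48200053   0.         325.22122363]
 [  0.         392.48200053 242.80228169]
 [  0.           0.           1.        ]] [-0.08617482  0.          0.          0.          0.        ]
```

View pics/w1.png

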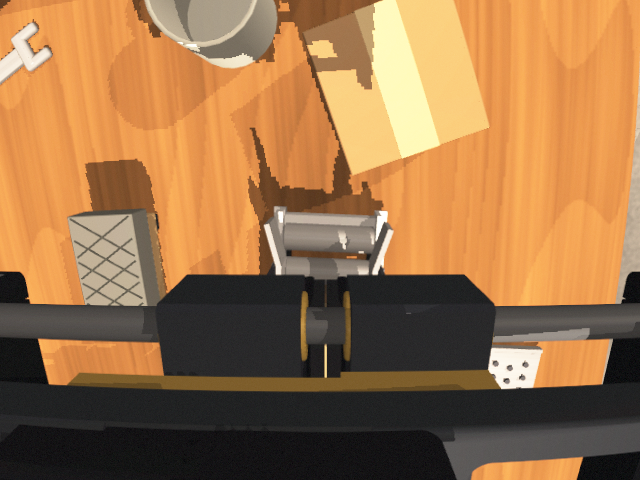

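The wrist view shows the infeed end's frame posts at (278,210) and (384,213), with shut fingers at (325,325) roughly on the track's centre line. The stone is at the left (70–160, 210–300). I'll check the centre line.

Run:
```python
from h import *
c=dict(np.load("w1.npz"))
P=ray(c,[(287,237),(376,237)],.04);print(P.round(4),P.mean(0))
P=ray(c,[(278,208),(384,211)],.04);print(P.round(4),P.mean(0))
# track centre line from carton tape line extrapolated
for y in (.23,.2,.0,-.07,-.157): print(y, .6399+.0900*(y-.0851))
s=c and ray(c,[(68,217),(137,210),(160,306)],.063);print(s.round(4))
```

```text
[[0.6112 0.2138 0.04  ]
 [0.6913 0.2097 0.04  ]] [0.65124286 0.2117445  0.04      ]
[[0.6054 0.2406 0.04  ]
 [0.699  0.233  0.04  ]] [0.6521543 0.2367889 0.04     ]
0.23 0.652941
0.2 0.6502410000000001
0.0 0.632241
-0.07 0.625941
-0.157 0.6181110000000001
[[0.4213 0.2474 0.063 ]
 [0.4873 0.2495 0.063 ]
 [0.493  0.1609 0.063 ]]
```

{"name": "send_rows", "arguments": {
  "increments": [
    {"xyz": [-6,0,24],"delta_rot": [-0.03,0,0.033]},
    {"xyz": [-6,0,24],"delta_rot": [0,0,0]},
    {"xyz": [0,0,25],"delta_rot": [0,0,0]},
    {"xyz": [0,0,25],"delta_rot": [0,0,0]},
    {"xyz": [0,0,25],"delta_rot": [0,0,0]},
    {"xyz": [0,0,20],"delta_rot": [0,0,0]},
    {"xyz": [0,0,0],"delta_rot": [0,0,0]}
  ]
}}

```text
time: 3.57
eef_pos: [0.6506, 0.2128, 0.0704]
eef_rot: [3.14, -0.001, 1.463]
force: [-0.0, 0.1, -0.1]
width: 0.0005
```

{"name": "send_rows", "arguments": {
  "increments": [
    {"xyz": [-12,0,0],"delta_rot": [0,0,-0.018]},
    {"xyz": [-8,0,0],"delta_rot": [0,0,0]},
    {"xyz": [-6,0,0],"delta_rot": [0,0,0]},
    {"xyz": [-6,0,0],"delta_rot": [0,0,0]},
    {"xyz": [-6,0,0],"delta_rot": [0,0,0]},
    {"xyz": [-8,0,0],"delta_rot": [0,0,0]},
    {"xyz": [-9,0,0],"delta_rot": [0,0,0]},
    {"xyz": [-9,0,0],"delta_rot": [0,0,0]},
    {"xyz": [-9,0,0],"delta_rot": [0,0,0]},
    {"xyz": [-9,0,0],"delta_rot": [0,0,0]},
    {"xyz": [-9,0,0],"delta_rot": [0,0,0]},
    {"xyz": [-9,0,0],"delta_rot": [0,0,0]}
  ]
}}

```text
time: 4.57
eef_pos: [0.6414, 0.1088, 0.0745]
eef_rot: [3.136, -0.005, 1.476]
force: [0.0, 0.1, 0.9]
width: 0.0004
```

{"name": "send_rows", "arguments": {
  "increments": [
    {"xyz": [-9,0,0.5],"delta_rot": [0,0,0]},
    {"xyz": [-9,0,0.5],"delta_rot": [0,0,0]},
    {"xyz": [-9,0,0],"delta_rot": [0,0,0]},
    {"xyz": [-9,0,0],"delta_rot": [0,0,0]},
    {"xyz": [-8,0,0],"delta_rot": [0,0,0]},
    {"xyz": [-7,0,0],"delta_rot": [0,0,0]},
    {"xyz": [-6,0,0],"delta_rot": [0,0,0]},
    {"xyz": [-5,0,0],"delta_rot": [0,0,0]},
    {"xyz": [-4,0,0],"delta_rot": [0,0,0]},
    {"xyz": [-3,0,0],"delta_rot": [0,0,0]},
    {"xyz": [-3,0,0],"delta_rot": [0,0,0]},
    {"xyz": [-3,0,0],"delta_rot": [0,0,0]}
  ]
}}

```text
time: 5.57
eef_pos: [0.6336, 0.0235, 0.0729]
eef_rot: [3.135, -0.005, 1.473]
force: [1.4, 1.2, -0.2]
width: 0.0006
```

Run:
```python
from h import *
cv2.imwrite("pics/top1.png",read_camera("top")); c=camera_model("top")
im=cv2.imread("pics/top1.png")[165:325,200:460]
cv2.imwrite("pics/top1c.png",cv2.resize(im,None,fx=3,fy=3,interpolation=cv2.INTER_CUBIC))
```

```text
(no output)
```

View pics/top1c.png

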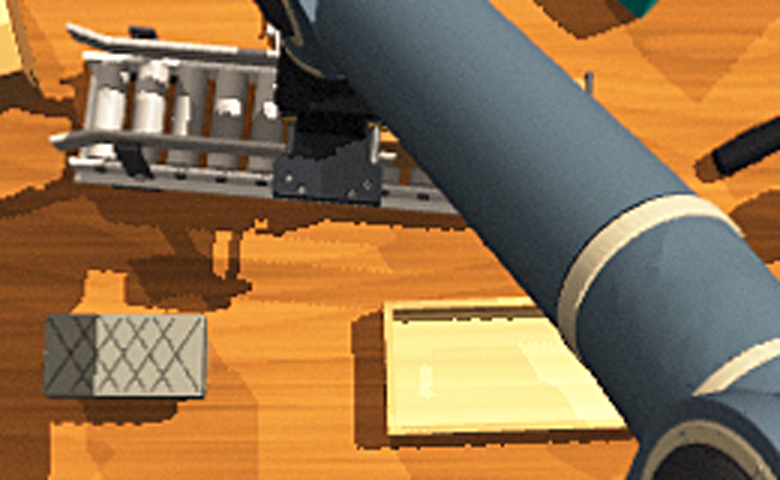

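The arm hides the carton in this view, so I'll push gently and go by the force.

{"name": "send_rows", "arguments": {
  "increments": [
    {"xyz": [-3,0,0],"delta_rot": [0,0,0]},
    {"xyz": [-3,0,0],"delta_rot": [0,0,0]},
    {"xyz": [-3,0,0],"delta_rot": [0,0,0]}
  ]
}}

```text
time: 5.87
eef_pos: [0.6339, 0.0204, 0.0736]
eef_rot: [3.132, -0.014, 1.477]
force: [1.4, 5.6, -2.0]
width: 0.0002
```

{"name": "send_rows", "arguments": {
  "increments": [
    {"xyz": [-3,0,0],"delta_rot": [0,0,0]},
    {"xyz": [-3,0,0],"delta_rot": [0,0,0]},
    {"xyz": [-2,0,0],"delta_rot": [0,0,0]},
    {"xyz": [-2,0,0],"delta_rot": [0,0,0]},
    {"xyz": [-2,0,0],"delta_rot": [0,0,0]}
  ]
}}

```text
time: 6.28
eef_pos: [0.6337, 0.0213, 0.0741]
eef_rot: [3.128, -0.032, 1.487]
force: [0.6, 5.7, -0.8]
width: 0.0003
```

Run:
```python
from h import *
cv2.imwrite("pics/s1.png",read_camera("scene"))
im=cv2.imread("pics/s1.png")[200:360,210:450]
cv2.imwrite("pics/s1c.png",cv2.resize(im,None,fx=3,fy=3,interpolation=cv2.INTER_CUBIC))
```

```text
(no output)
```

View pics/s1c.png

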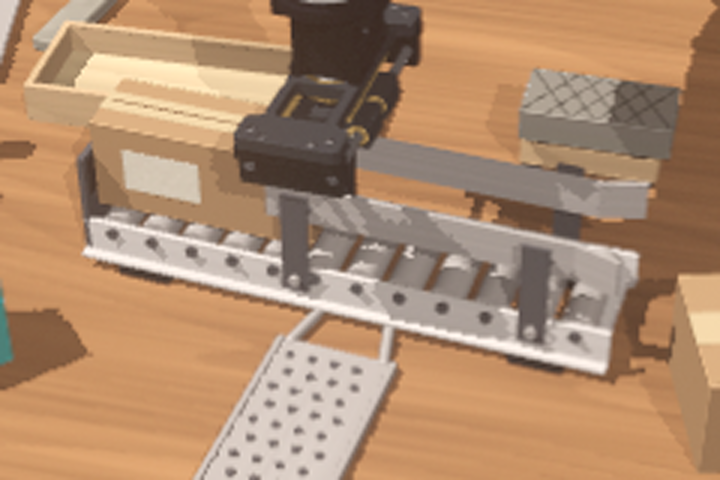

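The carton (90–280, 100–230 in this crop) is tight against the stop plate on the left. Next I'll back off, rise, and go above the carton's middle with the fingers open.

{"name": "send_rows", "arguments": {
  "increments": [
    {"xyz": [5,0,0],"delta_rot": [0.01,-0.03,0]},
    {"xyz": [5,0,-10],"delta_rot": [0,0,0]},
    {"xyz": [0,0,-30],"delta_rot": [0,0,0]},
    {"xyz": [0,0,-30],"delta_rot": [0,0,0]},
    {"xyz": [0,0,-30],"delta_rot": [0,0,0]},
    {"xyz": [-25,0,-10],"delta_rot": [0,0,0]},
    {"xyz": [-25,0,0],"delta_rot": [0,0,0]},
    {"xyz": [-25,0,0],"delta_rot": [0,0,0]},
    {"xyz": [-25,0,0],"delta_rot": [0,0,0]}
  ],
  "fingers": -1
}}

```text
time: 7.08
eef_pos: [0.6253, -0.0685, 0.1957]
eef_rot: [3.137, 0.003, 1.5]
force: [0.9, 0.3, -1.0]
width: 0.0525
```

{"name": "send_rows", "arguments": {
  "increments": [
    {"xyz": [-3,-1,5],"delta_rot": [0,0,0.019]},
    {"xyz": [0,0,10],"delta_rot": [0,0,0]},
    {"xyz": [0,0,10],"delta_rot": [0,0,0]},
    {"xyz": [0,0,10],"delta_rot": [0,0,0]},
    {"xyz": [0,0,10],"delta_rot": [0,0,0]}
  ]
}}

```text
time: 7.5
eef_pos: [0.6247, -0.0818, 0.1515]
eef_rot: [3.132, 0.01, 1.468]
force: [0.3, 0.2, -0.7]
width: 0.0837
```

{"name": "send_rows", "arguments": {
  "increments": [
    {"xyz": [8,0,15],"delta_rot": [0,0,-0.01]},
    {"xyz": [2,0,20],"delta_rot": [0,0,0]},
    {"xyz": [0,0,20],"delta_rot": [0,0,0]},
    {"xyz": [0,0,18],"delta_rot": [0,0,0]},
    {"xyz": [0,0,10],"delta_rot": [0,0,0]},
    {"xyz": [0,0,0],"delta_rot": [0,0,0]}
  ]
}}

```text
time: 8.0
eef_pos: [0.6227, -0.0633, 0.0568]
eef_rot: [-3.141, 0.007, 1.492]
force: [-1.0, -0.1, -0.5]
width: 0.0869
```

{"name": "send_rows", "arguments": {
  "increments": [
    {"xyz": [-6,0,-7],"delta_rot": [0,0,0.01]},
    {"xyz": [0,0,0],"delta_rot": [0,0,0]},
    {"xyz": [0,0,0],"delta_rot": [0,0,0]}
  ]
}}

```text
time: 8.25
eef_pos: [0.6223, -0.0674, 0.0643]
eef_rot: [-3.14, 0.005, 1.484]
force: [-0.3, -0.1, 0.2]
width: 0.0872
```

{"name": "send_rows", "arguments": {
  "increments": [
    {"xyz": [0,0,0],"delta_rot": [0,0,0]},
    {"xyz": [0,0,0],"delta_rot": [0,0,0]},
    {"xyz": [0,0,0],"delta_rot": [0,0,0]},
    {"xyz": [0,0,0],"delta_rot": [0,0,0]},
    {"xyz": [0,0,0],"delta_rot": [0,0,0]},
    {"xyz": [0,0,0],"delta_rot": [0,0,0]},
    {"xyz": [0,0,0],"delta_rot": [0,0,0]},
    {"xyz": [0,0,0],"delta_rot": [0,0,0]}
  ],
  "fingers": 1,
  "force": 35
}}

```text
time: 8.92
eef_pos: [0.6238, -0.0681, 0.0684]
eef_rot: [3.138, 0.006, 1.482]
force: [-0.8, -0.2, 0.3]
width: 0.0597
```

{"name": "send_rows", "arguments": {
  "increments": [
    {"xyz": [0,0,-5],"delta_rot": [0,0,0]},
    {"xyz": [0,0,-10],"delta_rot": [0,0,0]},
    {"xyz": [0,0,-12],"delta_rot": [0,0,0]},
    {"xyz": [0,0,-14],"delta_rot": [0,0,0]},
    {"xyz": [0,0,-15],"delta_rot": [0,0,0]},
    {"xyz": [0,0,-15],"delta_rot": [0,0,0]},
    {"xyz": [0,0,-15],"delta_rot": [0,0,0]},
    {"xyz": [0,0,-15],"delta_rot": [0,0,0]},
    {"xyz": [0,0,-10],"delta_rot": [0,0,0]},
    {"xyz": [0,0,-5],"delta_rot": [0,0,0]}
  ]
}}

```text
time: 9.75
eef_pos: [0.6182, -0.0677, 0.1889]
eef_rot: [-3.133, 0.006, 1.484]
force: [0.8, 0.6, -5.1]
width: 0.0595
```

Lifted and held; the force change is about 5 N. Before choosing an end of the tray for the stone, I'll work out the arm's joint geometry from the logged states to see which way it can tilt.

```bash
cat > kin.py <<'E'
import numpy as np, itertools
from scipy.spatial.transform import Rotation as Ro
def frames(q,sg,c,d):
    ax="zyzyzyz"; R=Ro.from_euler('z',c); out=[]
    for i in range(7):
        R=R*Ro.from_euler(ax[i],sg[i]*q[i]); out.append(R)
    return out, R*Ro.from_euler('z',d)
E
python3 - <<'E'
from kin import *
from plant import readout
s=readout.get_state()
D=[([1.255,.469,-.049,1.532,.024,1.141,-.082],[.19081,-.64689,.2216],[-3.13984,0,.28687]),
([0.07697363,0.61717009,-0.74438038,1.44386773,0.40447058,1.26659099,-0.76150754],[0.65152125,0.22642413,0.22006974],[-3.11229923,-.00096,1.51371885]),
(s["joints"],s["eef_pos"],s["eef_rot"])]
print(s["joints"])
res=[]
for sg in itertools.product([1,-1],repeat=7):
  for c in np.arange(4)*np.pi/2:
    for d in np.arange(4)*np.pi/2:
      e=max((Ro.from_euler('xyz',r).inv()*frames(q,sg,c,d)[1]).magnitude() for q,p,r in D)
      res.append((e,sg,c,d))
res.sort(key=lambda t:t[0])
for r in res[:4]: print(r)
_,sg,c,d=res[0]
# position: base z + link vectors in frames
A=[];b=[]
for q,p,r in D:
    F,T=frames(q,sg,c,d)
    # shoulder height z0, upper arm L1 along z3, forearm L2 along z5, tool L3 along z7, elbow offset x3,x5, x-wrist offs x6
    A.append(np.c_[[0,0,1],F[2].as_matrix()[:,2],F[4].as_matrix()[:,2],T.as_matrix()[:,2]]);b.append(p)
A=np.vstack(A);b=np.hstack(b);x,r,_,_=np.linalg.lstsq(A,b,rcond=None);print(x,A@x-b)
E
```

```text
[ 0.56853443  0.52405771 -0.74963604  1.6659839   0.39370893  1.11761494
 -0.37981143]
(0.0020466557443149258, (-1, 1, -1, 1, -1, 1, -1), np.float64(0.0), np.float64(1.5707963267948966))
(0.0020466557443150003, (-1, -1, -1, -1, -1, -1, -1), np.float64(3.141592653589793), np.float64(4.71238898038469))
(0.04144824838954887, (-1, 1, -1, 1, -1, 1, -1), np.float64(4.71238898038469), np.float64(0.0))
(0.04144824838954887, (-1, -1, -1, -1, -1, -1, -1), np.float64(1.5707963267948966), np.float64(3.141592653589793))
[0.46594782 0.6465829  0.41424739 0.64721384] [ 3.62600785e-02  1.78861203e-02  1.35961102e-03  8.93131628e-05
  2.79222644e-03 -5.90213384e-03  3.49744413e-03 -3.19241762e-03
  4.54252281e-03]
```

{"name": "send_rows", "arguments": {
  "increments": [
    {"xyz": [-6,-10,-2],"delta_rot": [0,0,0]},
    {"xyz": [-11,-20,0],"delta_rot": [0,0,0]},
    {"xyz": [-11,-20,0],"delta_rot": [0,0,0]},
    {"xyz": [-11,-20,0],"delta_rot": [0,0,0]}
  ]
}}

```text
time: 10.08
eef_pos: [0.5452, -0.0981, 0.193]
eef_rot: [-3.138, 0.002, 1.49]
force: [0.0, 0.2, -5.5]
width: 0.0599
```

```bash
python3 -c "
from plant import readout
s=readout.get_state()
for k in('joints','eef_pos','eef_rot'):print(s[k].tolist())"
```

```text
[0.7118454413959646, 0.4106001373731146, -0.7880966616470236, 1.8222175298669423, 0.33395727835970546, 1.0505933720547413, -0.2857967197052301]
[0.5451718374988489, -0.09806710419165442, 0.19296446200009343]
[-3.137731248645397, 0.0019293884662119343, 1.48988616660334]
```

{"name": "send_rows", "arguments": {
  "increments": [
    {"xyz": [-11,-20,0],"delta_rot": [0,0,0]},
    {"xyz": [-11,-20,0],"delta_rot": [0,0,0]},
    {"xyz": [-11,-20,0],"delta_rot": [0,0,0]},
    {"xyz": [-8,-14,0],"delta_rot": [0,0,0]},
    {"xyz": [-4,-8,0],"delta_rot": [0,0,-0.05]},
    {"xyz": [0,0,0],"delta_rot": [0,0,-0.05]},
    {"xyz": [0,0,0],"delta_rot": [0,0,0]}
  ]
}}

```text
time: 10.67
eef_pos: [0.4391, -0.1421, 0.1889]
eef_rot: [-3.116, 0.007, 1.588]
force: [0.6, 0.3, -5.0]
width: 0.0601
```

```bash
python3 -c "
from plant import readout
s=readout.get_state()
for k in('joints','eef_pos','eef_rot'):print(s[k].tolist())"
```

```text
[0.9372893529498142, 0.2664592164240102, -0.839296620036876, 2.00992231511343, 0.24895020009270713, 0.9905340898328377, -0.010630001071563797]
[0.4390581902341105, -0.14213927960970485, 0.1888919224708434]
[-3.1161987455891413, 0.007072867033010466, 1.5878352383831025]
```

```bash
cat >> kin.py <<'E'
sg=(-1,1,-1,1,-1,1,-1); C=0; DD=np.pi/2
Q=np.array([[1.255,.469,-.049,1.532,.024,1.141,-.082],[0.07697363,0.61717009,-0.74438038,1.44386773,0.40447058,1.26659099,-0.76150754],[0.56853443,0.52405771,-0.74963604,1.6659839,0.39370893,1.11761494,-0.37981143],[0.7118454413959646,0.4106001373731146,-0.7880966616470236,1.8222175298669423,0.33395727835970546,1.0505933720547413,-0.2857967197052301],[0.9372893529498142,0.2664592164240102,-0.839296620036876,2.00992231511343,0.24895020009270713,0.9905340898328377,-0.010630001071563797]])
P=np.array([[.19081,-.64689,.2216],[0.65152125,0.22642413,0.22006974],[0.6182,-0.0677,0.1889],[0.5451718374988489,-0.09806710419165442,0.19296446200009343],[0.4390581902341105,-0.14213927960970485,0.1888919224708434]])
def basis(q):
    F,T=frames(q,sg,C,DD); M=[f.as_matrix() for f in F]
    return np.c_[[0,0,1],M[0][:,0],M[2][:,2],M[2][:,0],M[3][:,0],M[4][:,2],M[5][:,0],T.as_matrix()[:,2]]
lo=np.array([-2.59,-.33,-1.39,.1,-1.04,.21,-2.66]);hi=np.array([2.59,1.99,1.29,2.45,4.18,1.99,2.66])
x0=np.array([.35,0,.4,0,0,.38,0,.3])
A=np.vstack([basis(q) for q in Q]);b=P.ravel()
lam=.01
X=np.linalg.lstsq(np.vstack([A,lam*np.eye(8)]),np.r_[b,lam*x0],rcond=None)[0]
def fk(q): return basis(q)@X, frames(q,sg,C,DD)[1]
E
cat > ik.py <<'E'
from kin import *
from scipy.optimize import least_squares
print(X.round(3),np.abs(A@X-b).max())
def tool(th,yaw=np.pi/2+.018): # th>0: tool tips toward +y
    return Ro.from_euler('z',yaw-np.pi/2)*Ro.from_matrix(np.array([[0,1,0],[np.cos(th),0,np.sin(th)],[np.sin(th),0,-np.cos(th)]]))
def solve(g,th,q0):
    R=tool(th); p=np.array(g)+R.as_matrix()[:,2]*.019
    f=lambda q:np.r_[(fk(q)[0]-p)*5,(R.inv()*fk(q)[1]).as_rotvec(),.005*(q-q0)]
    s=least_squares(f,q0,bounds=(lo,hi)); return s.x,np.linalg.norm(f(s.x)[:3])/5*1000,np.degrees(np.linalg.norm(f(s.x)[3:6]))
for name,g in (("pick",[.45,.188,.06]),("place+",[.444,-.057,.11]),("place-",[.444,-.233,.11])):
    for sgn in (1,-1):
        q=np.clip(Q[-1],lo+.01,hi-.01)
        for th in range(0,91,15):
            q,e,a=solve(g,sgn*np.radians(th),np.clip(q,lo+1e-3,hi-1e-3)); print(name,sgn*th,round(e,1),round(a,1),q.round(2))
E
python3 ik.py
```

```text
[ 0.237  0.042  0.56  -0.041  0.001  0.418 -0.032  0.358] 0.036577637652352696
pick 0 0.0 0.0 [ 0.01  0.51 -0.57  2.15  0.48  0.6  -0.89]
pick 15 0.0 0.0 [ 0.32  0.58 -0.8   2.22  0.39  0.43 -0.71]
pick 30 0.0 0.0 [ 0.58  0.76 -1.01  2.26  0.38  0.31 -0.57]
pick 45 0.0 0.0 [ 0.77  1.02 -1.14  2.28  0.41  0.25 -0.44]
pick 60 0.0 0.0 [ 0.9   1.31 -1.23  2.26  0.44  0.26 -0.3 ]
pick 75 0.0 0.0 [ 1.    1.62 -1.29  2.21  0.44  0.35 -0.16]
pick 90 0.0 0.0 [ 1.08  1.91 -1.35  2.14  0.41  0.49 -0.01]
pick 0 0.0 0.0 [ 0.01  0.51 -0.57  2.15  0.48  0.6  -0.89]
pick -15 0.0 0.0 [-0.24  0.54 -0.44  2.07  0.6   0.84 -1.09]
pick -30 0.0 0.0 [-0.43  0.63 -0.35  1.97  0.67  1.08 -1.22]
pick -45 0.0 0.0 [-0.59  0.75 -0.27  1.88  0.71  1.3  -1.3 ]
pick -60 0.0 0.0 [-0.7   0.89 -0.2   1.78  0.73  1.5  -1.35]
pick -75 0.0 0.0 [-0.79  1.03 -0.12  1.69  0.74  1.69 -1.37]
pick -90 0.0 0.0 [-0.85  1.19 -0.05  1.61  0.75  1.85 -1.37]
place+ 0 0.0 0.0 [ 0.66  0.38 -0.73  2.18  0.4   0.71 -0.33]
place+ 15 0.0 0.0 [ 0.94  0.51 -0.94  2.15  0.22  0.71 -0.08]
place+ 30 0.0 0.0 [ 1.13  0.69 -1.07  2.11  0.12  0.75
[... 866 characters left out ...]
  1.02  0.36]
place- 45 0.0 0.0 [ 1.34  0.92 -0.97  1.77  0.04  1.16  0.45]
place- 60 0.0 0.0 [ 1.38  1.09 -0.99  1.68 -0.04  1.3   0.5 ]
place- 75 0.0 0.0 [ 1.39  1.25 -1.    1.61 -0.13  1.43  0.54]
place- 90 0.0 0.0 [ 1.4   1.41 -1.01  1.55 -0.21  1.55  0.55]
place- 0 0.0 0.0 [ 0.98  0.46 -0.71  2.07  0.44  0.76  0.02]
place- -15 0.0 0.0 [ 0.75  0.4  -0.57  2.15  0.74  0.73 -0.34]
place- -30 0.0 0.0 [ 0.51  0.41 -0.47  2.22  1.06  0.84 -0.76]
place- -45 0.0 0.0 [ 0.3   0.5  -0.41  2.26  1.27  1.05 -1.1 ]
place- -60 0.0 0.0 [ 0.1   0.65 -0.33  2.28  1.37  1.28 -1.36]
place- -75 0.0 0.0 [-0.05  0.84 -0.23  2.27  1.38  1.48 -1.55]
place- -90 0.0 0.0 [-0.16  1.04 -0.11  2.22  1.36  1.64 -1.71]
```

The IK shows all the tilts are reachable. The plan:

- **Carton:** goes at the tray's -y end. It's gripped only 23 mm above its base, so the fingers would come level with the wall tops. I'll stop with the tips just above the walls and let it slide down the last few mm under a light grip.
- **Stone:** pick with about +15° tilt and place at about -75° at the +y end.

{"name": "send_rows", "arguments": {
  "increments": [
    {"xyz": [-13,2,10],"delta_rot": [-0.025,0,0]},
    {"xyz": [-13,2,15],"delta_rot": [0,0,0]},
    {"xyz": [-9,1,20],"delta_rot": [0,0,0]},
    {"xyz": [-3,0,20],"delta_rot": [0,0,0]},
    {"xyz": [0,0,20],"delta_rot": [0,0,0]},
    {"xyz": [0,0,15],"delta_rot": [0,0,0]},
    {"xyz": [0,0,5],"delta_rot": [0,0,0]},
    {"xyz": [0,0,0],"delta_rot": [0,0,0]},
    {"xyz": [0,0,0],"delta_rot": [0,0,0]}
  ]
}}

```text
time: 11.42
eef_pos: [0.4416, -0.1827, 0.0803]
eef_rot: [-3.139, 0.009, 1.578]
force: [-0.7, 1.0, -4.9]
width: 0.0599
```

Run:
```python
from h import *
s=readout.get_state(); print(s["eef_pos"],s["eef_rot"])
cv2.imwrite("pics/s2.png",read_camera("scene"))
cv2.imwrite("pics/s2c.png",cv2.resize(cv2.imread("pics/s2.png")[150:330,190:450],None,fx=3,fy=3,interpolation=cv2.INTER_CUBIC))
```

```text
[ 0.44161707 -0.18273968  0.0803007 ] [-3.13947167  0.00949568  1.5777862 ]
```

View pics/s2c.png

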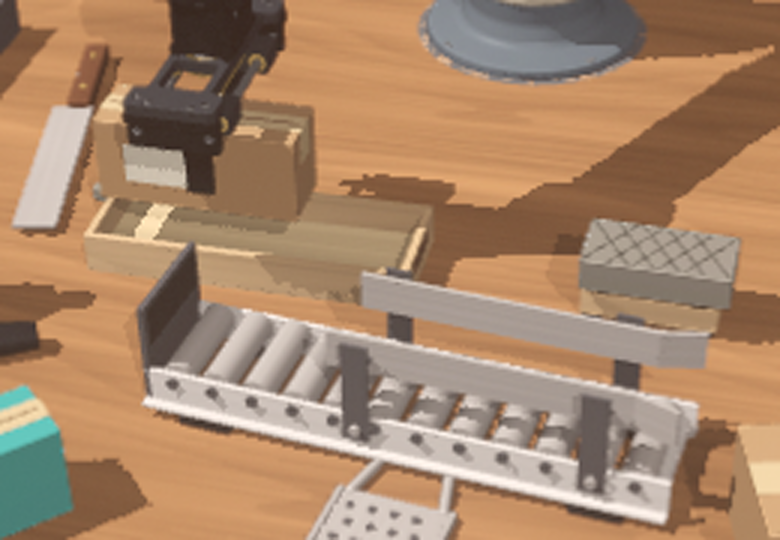

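The carton hangs level over the -y part of the tray. Its lower corners are at crop pixels (100,197) and (298,217), so I'll check its position from those.

Run:
```python
from h import *
c=camera_model("scene")
f=lambda p,z:ray(c,np.array(p)/3+[190-.33,150-.33],z).round(4)
print(f([(100,197),(298,217)],.057)); print("tray rim outer far corners(+x):",f([(85,236),(360,300),(433,207)],.035))
```

```text
[[ 0.4706 -0.2752  0.057 ]
 [ 0.4623 -0.1058  0.057 ]]
tray rim outer far corners(+x): [[ 0.4975 -0.2804  0.035 ]
 [ 0.5317 -0.0354  0.035 ]
 [ 0.3917 -0.0099  0.035 ]]
```

{"name": "send_rows", "arguments": {
  "increments": [
    {"xyz": [7,3,5],"delta_rot": [0,0.009,-0.01]},
    {"xyz": [0,0,10],"delta_rot": [0,0,0]},
    {"xyz": [0,0,10],"delta_rot": [0,0,0]},
    {"xyz": [0,0,7],"delta_rot": [0,0,0]},
    {"xyz": [0,0,3],"delta_rot": [0,0,0]},
    {"xyz": [0,0,0],"delta_rot": [0,0,0]},
    {"xyz": [0,0,0],"delta_rot": [0,0,0]}
  ]
}}

```text
time: 12.05
eef_pos: [0.4479, -0.1754, 0.0447]
eef_rot: [3.137, 0.002, 1.589]
force: [1.0, -0.0, -5.1]
width: 0.0603
```

{"name": "send_rows", "arguments": {
  "increments": [
    {"xyz": [0,-3,3],"delta_rot": [0,0,0]},
    {"xyz": [0,0,2],"delta_rot": [0,0,0]},
    {"xyz": [0,0,0],"delta_rot": [0,0,0]},
    {"xyz": [0,0,0],"delta_rot": [0,0,0]}
  ]
}}

```text
time: 12.38
eef_pos: [0.4448, -0.1758, 0.0395]
eef_rot: [3.137, 0.003, 1.588]
force: [-0.3, -0.4, -5.5]
width: 0.0593
```

{"name": "send_rows", "arguments": {
  "increments": [
    {"xyz": [0,0,0],"delta_rot": [0,0,0]},
    {"xyz": [0,0,0],"delta_rot": [0,0,0]},
    {"xyz": [0,0,0],"delta_rot": [0,0,0]},
    {"xyz": [0,0,0],"delta_rot": [0,0,0]},
    {"xyz": [0,0,0],"delta_rot": [0,0,0]}
  ],
  "force": 3
}}

```text
time: 12.8
eef_pos: [0.4452, -0.176, 0.0405]
eef_rot: [3.136, 0.004, 1.588]
force: [-0.8, -0.6, -4.4]
width: 0.0596
```

{"name": "send_rows", "arguments": {
  "increments": [
    {"xyz": [0,0,2],"delta_rot": [0,0,0]},
    {"xyz": [0,0,2],"delta_rot": [0,0,0]},
    {"xyz": [0,0,0],"delta_rot": [0,0,0]}
  ]
}}

```text
time: 13.05
eef_pos: [0.4454, -0.1764, 0.0376]
eef_rot: [3.136, 0.006, 1.588]
force: [-0.8, 0.8, -4.1]
width: 0.0601
```

{"name": "send_rows", "arguments": {
  "increments": [
    {"xyz": [0,0,0],"delta_rot": [0,0,0]},
    {"xyz": [0,0,0],"delta_rot": [0,0,0]},
    {"xyz": [0,0,0],"delta_rot": [0,0,0]},
    {"xyz": [0,0,0],"delta_rot": [0,0,0]},
    {"xyz": [0,0,0],"delta_rot": [0,0,0]}
  ],
  "fingers": -0.46
}}

```text
time: 13.47
eef_pos: [0.4471, -0.1765, 0.0379]
eef_rot: [3.133, 0.006, 1.588]
force: [-1.7, 0.1, 0.3]
width: 0.0636
```

{"name": "send_rows", "arguments": {
  "increments": [
    {"xyz": [0,0,-8],"delta_rot": [0,0,0]},
    {"xyz": [0,0,-16],"delta_rot": [0,0,0]},
    {"xyz": [0,0,-25],"delta_rot": [0,0,0]},
    {"xyz": [0,0,-30],"delta_rot": [0,0,0]},
    {"xyz": [0,0,-30],"delta_rot": [0,0,0]}
  ]
}}

```text
time: 13.88
eef_pos: [0.4442, -0.1742, 0.1477]
eef_rot: [3.14, -0.0, 1.591]
force: [1.1, -0.8, -0.5]
width: 0.0631
```

{"name": "send_rows", "arguments": {
  "increments": [
    {"xyz": [20,0,-5],"delta_rot": [0,0,0.01]},
    {"xyz": [30,0,0],"delta_rot": [0,0,0.02]},
    {"xyz": [30,0,0],"delta_rot": [0,0,0]},
    {"xyz": [30,0,0],"delta_rot": [0,0,0]},
    {"xyz": [30,0,0],"delta_rot": [0,0,0]},
    {"xyz": [30,0,0],"delta_rot": [0,0,0]},
    {"xyz": [30,0,0],"delta_rot": [0,0,0]},
    {"xyz": [30,0,0],"delta_rot": [0,0,0]},
    {"xyz": [30,0,0],"delta_rot": [0,0,0]},
    {"xyz": [25,0,0],"delta_rot": [0,0.09,0]},
    {"xyz": [15,0,0],"delta_rot": [0,0.09,0]},
    {"xyz": [5,0,0],"delta_rot": [0,0.08,0]}
  ],
  "fingers": -1,
  "force": 55
}}

```text
time: 14.88
eef_pos: [0.4595, 0.1517, 0.1748]
eef_rot: [3.093, -0.264, 1.582]
force: [0.1, -0.1, -0.1]
width: 0.0871
```

Run:
```python
from h import *
s=readout.get_state(); print(s["eef_pos"],s["eef_rot"],s["joints"])
np.savez("w2.npz",**camera_model("wrist"))
cv2.imwrite("pics/w2.png",read_camera("wrist")); t=read_camera("top"); cv2.imwrite("pics/top2.png",t)
a=cv2.resize(t[240:330,320:460],None,fx=3,fy=3,interpolation=cv2.INTER_CUBIC)
w=cv2.imread("pics/w2.png"); o=np.zeros((600,800,3),np.uint8); o[:270,:420]=a; o[270:600,:440]=cv2.resize(w,(440,330)); cv2.imwrite("pics/c2.png",o)
```

```text
[0.45945277 0.15169641 0.17481932] [ 3.09294894 -0.26439668  1.58241979] [ 0.63642536  0.33562403 -1.04410919  2.0682021   0.08446281  0.76100096
 -0.41400003]
```

View pics/c2.png

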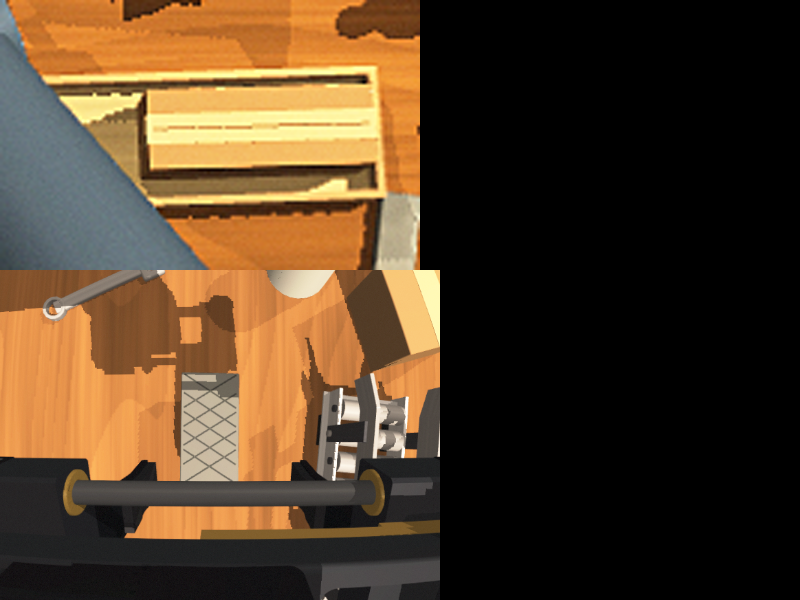

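The carton lies flat in the tray's -y part (crop 147–380 × 84–170). The stone is ahead and a bit left of the finger middle (182–239 in the wrist crop). I'll measure both.

Run:
```python
from h import *
c=camera_model("top")
P=ray(c,np.array([(147,93),(380,84),(378,162),(150,170)])/3+[320-.33,240-.33],.083);print("carton",P.round(4).tolist(),P.mean(0))
Pt=ray(c,np.array([(378,66),(385,195)])/3+[320-.33,240-.33],.035);print("tray end",Pt.round(4).tolist())
w=dict(np.load("w2.npz"))
S=ray(w,np.array([(182,374),(239,374),(239,480),(182,480)])/.6875-[0,270/.6875],.063);print("stone",S.round(4).tolist())
```

```text
carton [[0.4722, -0.0973, 0.083], [0.4765, -0.2715, 0.083], [0.4184, -0.2663, 0.083], [0.4152, -0.0978, 0.083]] [ 0.44558676 -0.18320225  0.083     ]
tray end [[0.4986, -0.2829, 0.035], [0.3984, -0.2821, 0.035]]
stone [[0.4209, 0.2458, 0.063], [0.482, 0.2463, 0.063], [0.4816, 0.1326, 0.063], [0.421, 0.133, 0.063]]
```

{"name": "send_rows", "arguments": {
  "increments": [
    {"xyz": [-9,-4,10],"delta_rot": [0.045,0,0]},
    {"xyz": [-8,-4,20],"delta_rot": [0,0,0.01]},
    {"xyz": [0,0,25],"delta_rot": [0,0,0]},
    {"xyz": [0,0,25],"delta_rot": [0,0,0]},
    {"xyz": [0,0,15],"delta_rot": [0,0,0]},
    {"xyz": [0,0,5],"delta_rot": [0,0,0]},
    {"xyz": [0,0,0],"delta_rot": [0,0,0]}
  ]
}}

```text
time: 15.57
eef_pos: [0.4576, 0.15, 0.071]
eef_rot: [3.137, -0.243, 1.555]
force: [-0.1, 0.1, 0.3]
width: 0.087
```

{"name": "send_rows", "arguments": {
  "increments": [
    {"xyz": [7,-6,5],"delta_rot": [0,0,0]},
    {"xyz": [5,0,12],"delta_rot": [0,0,0]},
    {"xyz": [0,0,14],"delta_rot": [0,0,0]},
    {"xyz": [0,0,12],"delta_rot": [0,0,0]},
    {"xyz": [0,0,0],"delta_rot": [0,0,0]},
    {"xyz": [0,0,0],"delta_rot": [0,0,0]}
  ]
}}

```text
time: 16.07
eef_pos: [0.4582, 0.1723, 0.0373]
eef_rot: [3.124, -0.239, 1.555]
force: [-0.3, -0.4, -0.0]
width: 0.0869
```

{"name": "send_rows", "arguments": {
  "increments": [
    {"xyz": [0,-6,3],"delta_rot": [0.01,0,0]},
    {"xyz": [0,-3,3],"delta_rot": [0,0,0]},
    {"xyz": [0,0,0],"delta_rot": [0,0,0]},
    {"xyz": [0,0,0],"delta_rot": [0,0,0]}
  ]
}}

```text
time: 16.4
eef_pos: [0.4509, 0.1734, 0.0341]
eef_rot: [3.129, -0.238, 1.555]
force: [-0.8, -0.6, -0.0]
width: 0.0868
```

Centred on the stone now, so I'll close on it.

{"name": "send_rows", "arguments": {
  "increments": [
    {"xyz": [0,0,2],"delta_rot": [0,0,0]},
    {"xyz": [0,0,0],"delta_rot": [0,0,0]},
    {"xyz": [0,0,0],"delta_rot": [0,0,0]},
    {"xyz": [0,0,0],"delta_rot": [0,0,0]},
    {"xyz": [0,0,0],"delta_rot": [0,0,0]},
    {"xyz": [0,0,0],"delta_rot": [0,0,0]},
    {"xyz": [0,0,0],"delta_rot": [0,0,0]},
    {"xyz": [0,0,0],"delta_rot": [0,0,0]},
    {"xyz": [0,0,0],"delta_rot": [0,0,0]}
  ],
  "fingers": 1,
  "force": 55
}}

```text
time: 17.15
eef_pos: [0.4509, 0.1733, 0.0325]
eef_rot: [3.129, -0.237, 1.554]
force: [-0.3, -0.3, 0.9]
width: 0.0618
```

{"name": "send_rows", "arguments": {
  "increments": [
    {"xyz": [1,0,-5],"delta_rot": [0,0,0]},
    {"xyz": [2.5,0,-10],"delta_rot": [0,0,0]},
    {"xyz": [3.5,0,-15],"delta_rot": [0,0,0]},
    {"xyz": [3.5,0,-15],"delta_rot": [0,0,0]},
    {"xyz": [3.5,0,-15],"delta_rot": [0,0,0]},
    {"xyz": [3.5,0,-15],"delta_rot": [0,0,0]},
    {"xyz": [3.5,0,-15],"delta_rot": [0,0,0]},
    {"xyz": [3.5,0,-15],"delta_rot": [0,0,0]},
    {"xyz": [3.5,0,-15],"delta_rot": [0,0,0]},
    {"xyz": [3.5,0,-15],"delta_rot": [0,0,0]},
    {"xyz": [2,0,-8],"delta_rot": [0,0,0]},
    {"xyz": [0,0,0],"delta_rot": [0,0,0]}
  ]
}}

```text
time: 18.15
eef_pos: [0.4418, 0.1691, 0.1865]
eef_rot: [-3.142, -0.228, 1.557]
force: [0.8, -0.2, -4.5]
width: 0.0617
```

{"name": "send_rows", "arguments": {
  "increments": [
    {"xyz": [0,0,0],"delta_rot": [0,-0.06,0]},
    {"xyz": [0,0,0],"delta_rot": [0,-0.11,0]},
    {"xyz": [0,0,0],"delta_rot": [0,-0.11,0]},
    {"xyz": [0,0,0],"delta_rot": [0,-0.11,0]},
    {"xyz": [0,0,0],"delta_rot": [0,-0.11,0]},
    {"xyz": [0,0,0],"delta_rot": [0,-0.11,0]},
    {"xyz": [0,0,0],"delta_rot": [0,-0.11,0]},
    {"xyz": [0,0,0],"delta_rot": [0,-0.11,0]}
  ]
}}

```text
time: 18.82
eef_pos: [0.4421, 0.1604, 0.1842]
eef_rot: [3.134, 0.64, 1.533]
force: [0.4, 0.5, -4.5]
width: 0.0615
```

```bash
cat > st.py <<'E'
from plant import readout
from scipy.spatial.transform import Rotation as Ro
import numpy as np
np.set_printoptions(precision=3,suppress=True)
s=readout.get_state(); R=Ro.from_euler('xyz',s["eef_rot"]).as_matrix()
print("q",s["joints"],"F",s["force"],"w",s["width"]); print("tcp",s["eef_pos"],"grasp",s["eef_pos"]-.019*R[:,2]); print("R\n",R)
print("theta",np.arctan2(R[1,2],-R[2,2]))
# rotation still to do (tool axes) to theta target -1.334, jaws along tray x (yaw .018)
import sys
th=float(sys.argv[1]) if len(sys.argv)>1 else -1.334
T=Ro.from_euler('z',.018).as_matrix()@np.array([[0,1,0],[np.cos(th),0,np.sin(th)],[np.sin(th),0,-np.cos(th)]])
print("todo rotvec",Ro.from_matrix(R.T@T).as_rotvec())
if len(sys.argv)>4:
    g=np.array([float(a) for a in sys.argv[2:5]]); print("todo xyz mm (tool)",R.T@(g-(s["eef_pos"]-.019*R[:,2]))*1000)
E
python3 st.py
```

```text
q [-0.184  0.509 -0.733  1.866  0.673  1.523 -1.238] F [ 0.45   0.502 -4.491] w 0.06150515250917086
tcp [0.442 0.16  0.184] grasp [0.442 0.172 0.199]
R
 [[ 0.03   0.999 -0.016]
 [ 0.801 -0.034 -0.597]
 [-0.598  0.006 -0.802]]
theta -0.6403281537898101
todo rotvec [-0.041 -0.693 -0.034]
```

{"name": "send_rows", "arguments": {
  "increments": [
    {"xyz": [-12,0,9],"delta_rot": [-0.02,0,-0.02]},
    {"xyz": [-20,0,15],"delta_rot": [-0.02,0,-0.01]},
    {"xyz": [-20,0,15],"delta_rot": [0,0,0]},
    {"xyz": [-20,0,15],"delta_rot": [0,0,0]},
    {"xyz": [-20,0,15],"delta_rot": [0,0,0]},
    {"xyz": [-20,0,15],"delta_rot": [0,0,0]},
    {"xyz": [-20,0,15],"delta_rot": [0,0,0]},
    {"xyz": [-12,0,9],"delta_rot": [0,0,0]},
    {"xyz": [0,0,0],"delta_rot": [0,0,0]}
  ]
}}

```text
time: 19.57
eef_pos: [0.44, -0.0096, 0.1636]
eef_rot: [-3.132, 0.619, 1.62]
force: [-0.2, -0.3, -4.8]
width: 0.0617
```

{"name": "send_rows", "arguments": {
  "increments": [
    {"xyz": [0,0,0],"delta_rot": [0,-0.06,0]},
    {"xyz": [0,0,0],"delta_rot": [0,-0.1,0]},
    {"xyz": [0,0,0],"delta_rot": [0,-0.1,0]},
    {"xyz": [0,0,0],"delta_rot": [0,-0.1,0]},
    {"xyz": [0,0,0],"delta_rot": [0,-0.1,0]},
    {"xyz": [0,0,0],"delta_rot": [0,-0.1,0]},
    {"xyz": [0,0,0],"delta_rot": [0,-0.06,0]}
  ]
}}

```text
time: 20.15
eef_pos: [0.4413, -0.0044, 0.1591]
eef_rot: [3.136, 1.243, 1.605]
force: [-0.2, 0.1, -4.7]
width: 0.0616
```

```bash
python3 st.py -1.334 .443 -.057 .2
```

```text
q [-0.272  0.697 -0.528  2.064  0.983  1.768 -1.398] F [-0.155  0.094 -4.687] w 0.061550575843085736
tcp [ 0.441 -0.004  0.159] grasp [0.441 0.014 0.165]
R
 [[-0.011  0.999  0.038]
 [ 0.322  0.04  -0.946]
 [-0.947  0.002 -0.322]]
theta -1.2429684341109233
todo rotvec [ 0.021 -0.091  0.004]
todo xyz mm (tool) [-55.7    -0.33   55.648]
```

{"name": "send_rows", "arguments": {
  "increments": [
    {"xyz": [-3,0,10],"delta_rot": [0.02,-0.05,0]},
    {"xyz": [-5,0,15],"delta_rot": [0,-0.04,0]},
    {"xyz": [-4,0,15],"delta_rot": [0,0,0]},
    {"xyz": [-4,0,14],"delta_rot": [0,0,0]},
    {"xyz": [-2,0,8],"delta_rot": [0,0,0]},
    {"xyz": [0,0,0],"delta_rot": [0,0,0]},
    {"xyz": [0,0,0],"delta_rot": [0,0,0]}
  ]
}}

```text
time: 20.73
eef_pos: [0.4433, -0.068, 0.1518]
eef_rot: [-3.099, 1.321, 1.641]
force: [0.3, -0.8, -4.2]
width: 0.0617
```

```bash
python3 st.py -1.334 .443 -.057 .1
python3 - <<'E'
from h import *
cv2.imwrite("pics/s3.png",read_camera("scene"))
cv2.imwrite("pics/s3c.png",cv2.resize(cv2.imread("pics/s3.png")[120:300,200:440],None,fx=3,fy=3,interpolation=cv2.INTER_CUBIC))
E
```

```text
q [-0.214  0.725 -0.468  2.124  1.07   1.756 -1.412] F [ 0.288 -0.842 -4.209] w 0.0617489919669598
tcp [ 0.443 -0.068  0.152] grasp [ 0.443 -0.05   0.156]
R
 [[-0.017  1.     0.025]
 [ 0.246  0.029 -0.969]
 [-0.969 -0.011 -0.247]]
theta -1.3213219681194701
todo rotvec [ 0.008 -0.013  0.013]
todo xyz mm (tool) [52.905  0.597 21.128]
```

View pics/s3c.png

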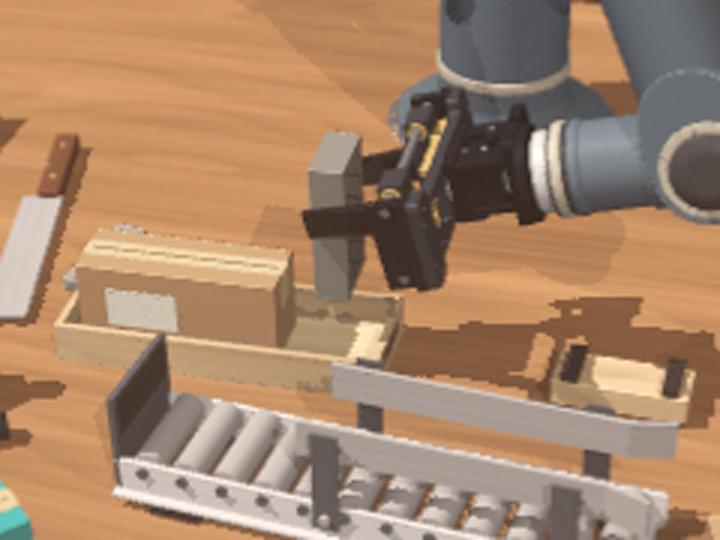

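The stone is held upright above the tray's free end. Its near-face edges run from (310,172) to (316,297) and (347,178) to (350,300), so I'll use those to check it's vertical.

Run:
```python
from h import *
c=camera_model("scene")
px=np.array([(310,172),(316,297),(347,178),(350,300)])/3+[200-.33,120-.33]
C=-c["R"].T@c["t"]; P=ray(c,px,0.); d=P-C
X=C+d*((.474-C[0])/d[:,0])[:,None]; print(X.round(4))
for a,b in((0,1),(2,3)): v=X[a]-X[b]; print("tilt in yz",np.arctan2(v[1],v[2]).round(3), "len",np.linalg.norm(v).round(4))
```

```text
[[ 0.474  -0.0623  0.1954]
 [ 0.474  -0.0613  0.0811]
 [ 0.474  -0.0332  0.1939]
 [ 0.474  -0.0333  0.0824]]
tilt in yz -0.009 len 0.1144
tilt in yz 0.001 len 0.1115
```

{"name": "send_rows", "arguments": {
  "increments": [
    {"xyz": [6,0,6],"delta_rot": [0.008,-0.01,0.01]},
    {"xyz": [12,0,5],"delta_rot": [0,0,0]},
    {"xyz": [14,0,4],"delta_rot": [0,0,0]},
    {"xyz": [12,0,3],"delta_rot": [0,0,0]},
    {"xyz": [6,0,1.5],"delta_rot": [0,0,0]},
    {"xyz": [0,0,0],"delta_rot": [0,0,0]},
    {"xyz": [0,0,0],"delta_rot": [0,0,0]}
  ]
}}

```text
time: 21.37
eef_pos: [0.4452, -0.0739, 0.0932]
eef_rot: [3.124, 1.326, 1.572]
force: [0.5, 0.2, -3.6]
width: 0.0614
```

```bash
python3 st.py -1.324 .443 -.057 .086
```

```text
q [-0.225  0.845 -0.434  2.113  1.102  1.715 -1.521] F [ 0.452  0.228 -3.556] w 0.06144746320703521
tcp [ 0.445 -0.074  0.093] grasp [ 0.445 -0.056  0.098]
R
 [[-0.     1.     0.019]
 [ 0.242  0.019 -0.97 ]
 [-0.97   0.004 -0.242]]
theta -1.326244234922243
todo rotvec [ 0.002  0.002 -0.004]
todo xyz mm (tool) [11.073 -1.874  4.262]
```

{"name": "send_rows", "arguments": {
  "increments": [
    {"xyz": [3,-1,1],"delta_rot": [0,0,0]},
    {"xyz": [3,0,0.7],"delta_rot": [0,0,0]},
    {"xyz": [2,0,0.5],"delta_rot": [0,0,0]},
    {"xyz": [2,0,0.5],"delta_rot": [0,0,0]}
  ]
}}

```text
time: 21.7
eef_pos: [0.4447, -0.0735, 0.0828]
eef_rot: [3.114, 1.325, 1.564]
force: [0.1, 0.8, -2.9]
width: 0.0617
```

{"name": "send_rows", "arguments": {
  "increments": [
    {"xyz": [2,0,0.5],"delta_rot": [0,0,0]},
    {"xyz": [2,0,0.5],"delta_rot": [0,0,0]}
  ]
}}

```text
time: 21.87
eef_pos: [0.4446, -0.0735, 0.0823]
eef_rot: [3.105, 1.334, 1.555]
force: [-2.2, 6.0, 8.4]
width: 0.0615
```

It's in contact with the floor: the upward force is now 8 N. I'll ease off and release gently.

{"name": "send_rows", "arguments": {
  "increments": [
    {"xyz": [-1,0,0],"delta_rot": [0,0,0]},
    {"xyz": [0,0,0],"delta_rot": [0,0,0]},
    {"xyz": [0,0,0],"delta_rot": [0,0,0]}
  ],
  "force": 6
}}

```text
time: 22.12
eef_pos: [0.445, -0.0733, 0.0828]
eef_rot: [3.101, 1.332, 1.552]
force: [-0.6, 0.6, -3.6]
width: 0.0621
```

{"name": "send_rows", "arguments": {
  "increments": [
    {"xyz": [0,0,0],"delta_rot": [0,0,0]},
    {"xyz": [0,0,0],"delta_rot": [0,0,0]},
    {"xyz": [0,0,0],"delta_rot": [0,0,0]},
    {"xyz": [0,0,0],"delta_rot": [0,0,0]},
    {"xyz": [0,0,0],"delta_rot": [0,0,0]}
  ],
  "fingers": -0.65
}}

```text
time: 22.53
eef_pos: [0.4452, -0.0747, 0.0855]
eef_rot: [3.093, 1.339, 1.543]
force: [-0.2, 0.6, -0.1]
width: 0.0711
```

```bash
python3 st.py -1.324
python3 - <<'E'
from h import *
cv2.imwrite("pics/s4.png",read_camera("scene"))
cv2.imwrite("pics/s4c.png",cv2.resize(cv2.imread("pics/s4.png")[140:290,210:410],None,fx=3,fy=3,interpolation=cv2.INTER_CUBIC))
E
```

```text
q [-0.232  0.867 -0.424  2.111  1.108  1.717 -1.545] F [-0.215  0.643 -0.071] w 0.07107382311376371
tcp [ 0.445 -0.075  0.085] grasp [ 0.445 -0.056  0.09 ]
R
 [[ 0.006  1.     0.021]
 [ 0.23   0.019 -0.973]
 [-0.973  0.011 -0.23 ]]
theta -1.3389699733092502
todo rotvec [ 0.004  0.015 -0.011]
```

View pics/s4c.png

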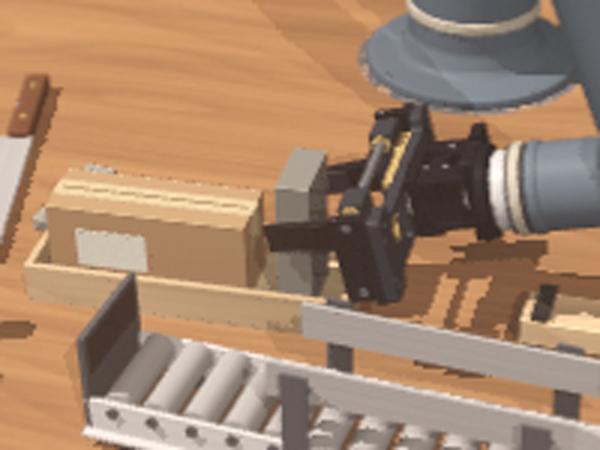

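The stone stands upright in the free end and the fingers are clear of it. I'll open wider and withdraw straight back along +y.

{"name": "send_rows", "arguments": {
  "increments": [
    {"xyz": [0,-1,0],"delta_rot": [0,0,0]},
    {"xyz": [0,0,0],"delta_rot": [0,0,0]},
    {"xyz": [1,0,-5],"delta_rot": [0,0,0]},
    {"xyz": [2,0,-8],"delta_rot": [0,0,0]},
    {"xyz": [2,0,-10],"delta_rot": [0,0,0]},
    {"xyz": [2,0,-10],"delta_rot": [0,0,0]},
    {"xyz": [2,0,-10],"delta_rot": [0,0,0]},
    {"xyz": [1,0,-15],"delta_rot": [0,0,0]},
    {"xyz": [1,0,-15],"delta_rot": [0,0,0]},
    {"xyz": [0,0,-15],"delta_rot": [0,0,0]},
    {"xyz": [0,0,-10],"delta_rot": [0,0,0]},
    {"xyz": [0,0,0],"delta_rot": [0,0,0]}
  ],
  "fingers": -0.95
}}

```text
time: 23.58
eef_pos: [0.4417, 0.0366, 0.0981]
eef_rot: [3.095, 1.336, 1.547]
force: [0.4, -0.1, 0.0]
width: 0.0849
```

```bash
python3 st.py
python3 - <<'E'
from h import *
s=read_camera("scene"); t=read_camera("top"); cv2.imwrite("pics/s5.png",s); cv2.imwrite("pics/t5.png",t)
a=cv2.resize(s[130:280,200:450],None,fx=3,fy=3,interpolation=cv2.INTER_CUBIC)
b=cv2.resize(t,(200*640//480+133,150*2+0))
o=np.zeros((600,750,3),np.uint8); o[:450]=a; o[450:,:250]=t[200:350,250:500]; o[450:,260:460]=cv2.resize(t,(200,150)); 
cv2.imwrite("pics/c5.png",o)
t0=cv2.imread("pics/top0.png"); d=cv2.absdiff(t0,t).max(2)>60; print("diff px rows/cols", [ (n,int(d[r0:r1,c0:c1].sum())) for n,r0,r1,c0,c1 in (("mug",205,260,110,180),("box",145,210,150,215),("spanner",310,385,138,182),("grater",120,180,288,332),("steel",165,230,432,540),("bottle",208,245,465,508),("knife",275,415,462,512),("slip",303,350,440,462))])
E
```

```text
q [-0.374  0.887 -0.487  1.981  0.963  1.829 -1.537] F [ 0.361 -0.085  0.037] w 0.08491700633394351
tcp [0.442 0.037 0.098] grasp [0.441 0.055 0.103]
R
 [[ 0.005  1.     0.024]
 [ 0.233  0.022 -0.972]
 [-0.973  0.011 -0.232]]
theta -1.3361430495224649
todo rotvec [ 0.007  0.002 -0.01 ]
diff px rows/cols [('mug', 417), ('box', 0), ('spanner', 718), ('grater', 0), ('steel', 398), ('bottle', 18), ('knife', 7), ('slip', 0)]
```

View pics/c5.png

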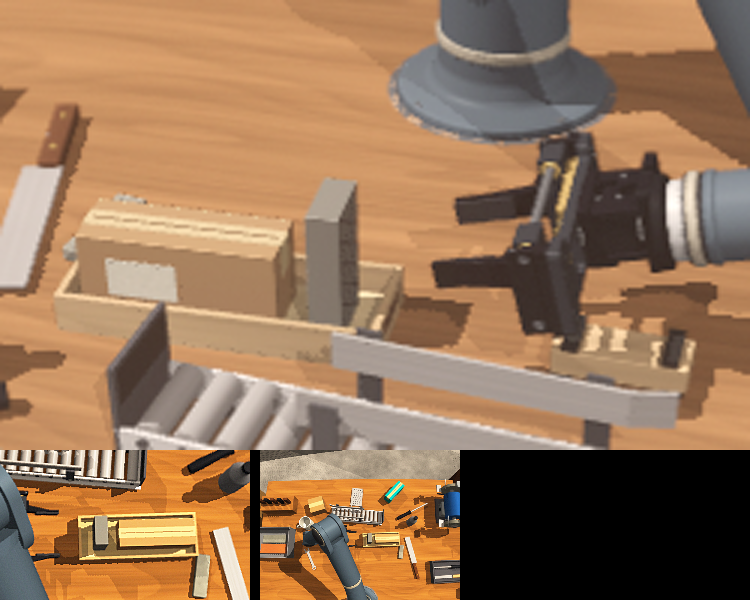

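The stone stands upright at the carton's end and the gripper is clear. The differences around the mug, spanner and steel are probably the arm or its shadow in the top view. I'll check those in the scene view before handing in.

Run:
```python
from h import *
a=cv2.imread("pics/scene0.png");b=cv2.imread("pics/s5.png")
for n,c0,c1,r0,r1 in(("mug",480,540,255,312),("spanner",470,515,205,252),("steel",80,206,252,282)):
    A=a[r0-12:r1+12,c0-12:c1+12];T=b[r0:r1,c0:c1]
    # sharp edges are less moved by shadows
    g=lambda i:cv2.Canny(i,80,160).astype(np.float32)
    m=cv2.matchTemplate(cv2.GaussianBlur(g(A),(3,3),0),cv2.GaussianBlur(g(T),(3,3),0),cv2.TM_CCOEFF_NORMED);_,v,_,l=cv2.minMaxLoc(m)
    print(n,"shift px",12-l[0],12-l[1],"score",round(v,2),"changed px",int((cv2.absdiff(a[r0:r1,c0:c1],T).max(2)>60).sum()))
s=readout.get_state();print(s["time"],abs(s["qd"]).max(),s["force"])
```

```text
mug shift px 0 0 score 0.95 changed px 359
spanner shift px 6 8 score 0.51 changed px 979
steel shift px -1 1 score 0.9 changed px 53
23.6833 0.024931148126307763 [-0.82400816  0.06835518 -0.58428504]
```

Run:
```python
import cv2
cv2.imwrite("pics/s5d.png",cv2.resize(cv2.imread("pics/s5.png")[120:330,380:570],None,fx=2.8,fy=2.8))
```

```text
(no output)
```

View pics/s5d.png

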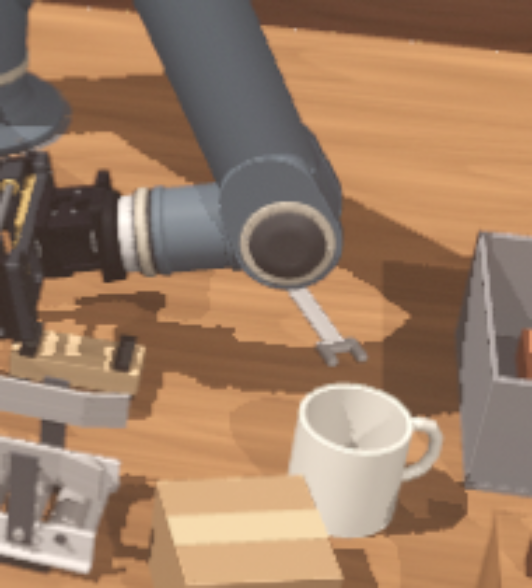

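The spanner's head is at (503,245), the same place as at the start; the elbow only hides part of it. The mug hasn't moved and the arm is clear of everything, so I'll hand in.

```bash
python3 -c "
from plant import manip
print(manip.hand_in())"
```

```text
the job is handed in; nothing more can be done
None
```

The order is packed and handed in at about 24 s. No verdict is reported.

**What I did**
- **Carton to the stop:** I rolled it along the track with shut fingers until it pressed the end stop at about 6 N.
- **Carton into the tray:** I lifted it straight up there and set it flat in the tray's -y end. It dropped the last 6 mm or so, because I had gripped it low and kept the finger tips above the tray walls.
- **Stone:** I gripped it across its width, turned it 90° and stood it on its short end beside the carton. I let go once the floor took its weight.

**What the last checks showed**
- **Carton:** after release its centre measured about 38 mm from the tray's centre along its length and within 2 mm across. It looked flat.
- **Stone:** it measured within 0.01 rad of vertical while held and still looks upright after release. I did not measure it again once it was standing free.
- **Robot:** the gripper is well clear of everything and reads only sensor noise, under 1 N.
- **Other things on the bench:** the box, grater, slip stone, knife and bottle are essentially unchanged in the top view, and the mug and honing steel matched to within a pixel in the scene view.

**Checks that disagreed**
- **Spanner:** the automatic comparison gave a poor match (score 0.51), because the elbow hides part of it. The head I could see is at its starting pixels.
- **Sliding the carton down:** I expected it to slide the last few mm under a 3 N grip, but it did not, so I opened the fingers slightly instead.

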